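# Gauge a cinnamon stick and file it in the matching tray

### The arm

A 6-joint arm with a two-finger parallel gripper is mounted at the origin on the work surface. World frame = base frame: x ahead of the robot, y to its left, z up, the work surface at z = 0. Lengths are in mm, angles in rad, forces in N, time in s.
With the tool pointing down it reaches from about 300 to 775 mm from the base axis. Payload 14.6 kg.
Tool frame: the origin (TCP) lies midway between the tips of the shut fingers; the grasp point (between the pads) lies 19 mm behind it (manip.grip_point_offset is the distance from the TCP to the grasp point, in mm); x points along the fingers, z is the direction in which the jaws open and shut, and the axes are right-handed (so a half turn about x gives the same grasp; the last joint's range is limited). The gripper opens to 94 mm and grips with 3 to 60 N. Pads are 16 mm wide; open, the fingers measure 119 mm over their backs; the gripper's body (75 mm by 177 mm) begins 78 mm behind the grasp point.
Start: joints at [1.052, 0.3, 1.521, -0, 1.321, -0.067], TCP at [240.118, 494.806, 205.446] pointing down, gripper open.
Joint ranges: [-3.03, 3.03], [-0.79, 2.21], [0.23, 2.52], [-1.04, 4.18], [0, 3.07], [-2.55, 2.55]. Speed limits (rad/s): [2.22, 2.22, 2.57, 3.14, 3.14, 3.14].

### API

Orientations are given as [roll, pitch, yaw] about the fixed x, y, z axes, in that order (R = Rz(yaw) Ry(pitch) Rx(roll)).
In Python, from cell import manip, camera, calibration, order gives the robot as it stands.
- The arm moves only by the tool jog_arm, never from a script. Its arguments are lists of equal length, an entry for each row: "turn": the turn, a rotation vector about the tool's x, y, z in degrees, a list of three; "dp": the shift along the tool's x, y, z in cm, a list of three; "gripper": the closure, from 0 (fully open) to 1 (shut). In form: {"turn": [[ax, ay, az], ...], "dp": [[tx, ty, tz], ...], "gripper": [gripper, ...]}. A call has 1 to 8 rows; each row shifts and turns the pose as measured when the row begins, along the tool's axes as they then stand; what a row does not reach is not made up. A row lasts 1/8 s, in which the tool goes at most 62.5 mm and 10.7 degrees, less where a joint would pass 70% of its speed; a pose out of reach is approached as far as the arm can. A call is refused whole if a number of a shift passes 6.25 or a number of a turn 10.7, either way. A call with a gripper value outside its range is refused whole. The fingers move at their own pace and stop on an object; "grip_force" is the grip in N (left out, the last holds). Time passes only in rows, so rows that do not move let the fingers close. It gives the time, the measured TCP pose, the force and the opening at its end, in the units of the state.
- manip.read_state(): the state, without advancing time (a new reading comes with each control period).
- camera(name): name is "scene" or "side" or "wrist"; returns (picture, depth): 384x512x3 uint8, red, green, blue; 384x512 float32, mm along the optical axis (not along the pixel's ray), 0 where there is no reading.
- calibration(name): a dict with "K" (3x3 intrinsics, pixels), "world_from_camera" (4x4, takes a point from camera to world coordinates). Camera axes: x right, y down, z forward; pixel columns grow to the right and rows downward; lengths in mm; the calibration is good to about 2 mm. A picture is of the moment at which its call begins: read the wrist's pose just before it. calibration takes no time and is no camera call; for the wrist camera it gives the pose at the moment of the call.
- order.sign_off(): hands the job in, once; it reports no verdict.
The state is a dict: "clock": time; "joints": joint angles; "qd": joint speeds; "effort": joint torques, N m; "eef_pos": TCP position; "eef_rot": TCP orientation; "wrist_force": force on the tool from outside, world axes, zero at the start; "moment": the same for the moment, N m; "finger_gap": finger opening in mm.
Only numpy, scipy, OpenCV 4.12 (cv2) and the standard library are available. Lean on these libraries where they do the work, as an engineer would, in place of code of your own. Each camera call takes 0.05 s, during which the arm holds its last target.

### The job

Of the two loose cinnamon sticks on the shop counter, take the one that fits between the end cheeks of the dark wooden length gauge, and lower it lengthwise into the gauge slot until it is down on the slot floor, pausing there for a moment. Then lay it gently, lengthwise and flat, on the floor of the shorter plywood tray and let go. Leave the longer loose stick lying where it is.

Things in the scene. Friction and masses are not known exactly. Their poses are not given: they have to be found in the camera images.
- short_stick_mid (a point): Centre of the short cinnamon stick: a rigid brown double-rolled quill, 90 mm long, 23 mm wide, 13 mm high, about 20 g, lying flat and loose on the counter (this point is 6.5 mm above its underside). x runs along its length, y across its width, z up. Grip it across its width at the middle. It is the one that fits the gauge.
- long_stick_mid (a point): Centre of the other loose cinnamon stick on the counter, alike but 140 mm long (23 mm wide, 13 mm high, point 6.5 mm above its underside; x along its length). Too long for the gauge; to be left alone. (Two more such long sticks lie fixed in the longer tray.)
- gauge_slot (a point): Fixed dark wood length gauge: base 158 x 60 mm, 12 mm thick, with a brass-capped cheek 24 mm thick and 20 mm above the base at each end. The slot is the 110 mm between the cheeks, open above and at both long sides, so fingers fit past a stick. Point: middle of the slot floor, 12 mm above the counter; x along the slot from cheek to cheek, z up. A stick in it has its centre 6.5 mm above this point.
- short_tray_floor (a point): The shorter of two fixed plywood trays, empty: inside 125 (x) by 110 mm (y), walls and floor 8 mm thick, rim 20 mm above the inner floor. Point: middle of the inner floor, 8 mm above the counter; x along its length, z up. Open the fingers only part way in it (50 to 60 mm). The longer tray (175 mm inside, two long sticks in it) stands on the other side; the two swap sides from run to run.
There are look-alikes about, which are no part of the job. Leave any blue look-alike of the part that bears short_stick_mid alone. What is shaped like the part that bears short_tray_floor but green is not meant.

How it is judged (in metres and radians):
On the way, in this order (a step that is already met when the one before it is completed fails the run):
1. the short stick is down in the gauge slot, lengthwise between the cheeks (x of short_stick_mid in the frame of gauge_slot between -0.015 and 0.015 m and y of short_stick_mid in the frame of gauge_slot between -0.025 and 0.025 m and z of short_stick_mid in the frame of gauge_slot between 0 and 0.015 m and angle between the x axis of short_stick_mid and the x axis of gauge_slot, either way round below 0.2 rad), for 0.1 s.
2. the short stick is on the floor of the shorter tray (x of short_stick_mid in the frame of short_tray_floor between -0.025 and 0.025 m and y of short_stick_mid in the frame of short_tray_floor between -0.048 and 0.048 m and z of short_stick_mid in the frame of short_tray_floor between 0 and 0.018 m and angle between the x axis of short_stick_mid and the x axis of short_tray_floor, either way round below 0.3 rad), for 0.1 s.
At the end, for the whole second after the job is handed in: The short stick lies at rest and released on the floor of the shorter tray: its centre within 25 mm (lengthwise) and 48 mm (crosswise) of the tray's middle and less than 18 mm above its floor, lengthwise to about 17 degrees; the longer loose stick is within 30 mm of where it was (all of step 2 and linear speed of short_stick below 0.02 m/s and distance of long_stick_mid from where it was at the start of the episode below 0.03 m); the robot touches nothing.
It fails at once if the longer loose stick is moved by more than 30 mm (distance of long_stick_mid from where it was at the start of the episode above 0.03 m).
It fails at once if the short stick is dropped or thrown into the tray (faster than 1 m/s near its floor, as from 50 mm or more) (x of short_stick_mid in the frame of short_tray_floor between -0.07 and 0.07 m and y of short_stick_mid in the frame of short_tray_floor between -0.06 and 0.06 m and z of short_stick_mid in the frame of short_tray_floor between 0 and 0.03 m and linear speed of short_stick above 1 m/s).
It also fails if it takes over 48 s, if anything falls off the work surface, if the arm or the gripper's body presses on something with over 40 N, if the wrist force passes 120 N, or if a joint passes its speed limit or range.

## Working session

There is one attempt and no reset: what is moved stays moved. The work goes in short steps, Python scripts to look and compute and a tool call to move; the robot and the scene stay as the last step left them, time stands still between calls to the robot, and variables do not carry over. Pictures are saved under pics/ and viewed, and the job is handed in when it is done.

Besides the shell and the picture viewer there is one more tool, called after "Emit:" as name(argument=value, ...), one argument or row to a line, values as JSON. jog_arm: Moves the arm, as the interface text tells. Its arguments: {"type":"object","properties":{"turn":{"type":"array","items":{"type":"array","items":{"type":"number"}}},"dp":{"type":"array","items":{"type":"array","items":{"type":"number"}}},"gripper":{"type":"array","items":{"type":"number"}},"grip_force":{"type":"number"}},"required":["turn","dp","gripper"]}

```bash
mkdir -p pics; cat > h.py <<'E'
import numpy as np, cv2, pickle
from cell import manip, camera, calibration, order
def save(n,im): cv2.imwrite(f'pics/{n}.png',cv2.cvtColor(im,cv2.COLOR_RGB2BGR))
def ray(cal,uv,z):
    K=np.array(cal['K']);T=np.array(cal['world_from_camera'])
    d=T[:3,:3]@np.linalg.solve(K,np.array([uv[0],uv[1],1.]));o=T[:3,3]
    return o+d*(z-o[2])/d[2]
E
python3 - <<'E'
from h import *
print(manip.read_state())
for n in ['scene','side']:
    p,d=camera(n); c=calibration(n); pickle.dump((p,d,c),open(n+'.pkl','wb')); save(n,p)
    print(n,np.round(np.array(c['K']),1).tolist(),np.round(np.array(c['world_from_camera']),3).tolist())
E
```

```text
{'clock': 0.0, 'joints': array([ 1.05238221e+00,  3.00470128e-01,  1.52157862e+00, -2.02262636e-06,
        1.32067540e+00, -6.66124516e-02]), 'qd': array([-1.14917461e-03,  2.90316884e-04,  6.31467454e-04,  8.91263082e-05,
       -3.55305933e-04,  8.82782149e-04]), 'effort': array([ 1.50353237e-03, -5.31818891e+01, -3.52721822e+01,  7.08759623e-02,
        2.45482719e-02, -1.26938030e-04]), 'eef_pos': array([240.00531074, 494.58715103, 204.88789848]), 'eef_rot': array([ 3.07671164,  1.56966483, -2.0874785 ]), 'wrist_force': array([-0.50356103,  0.5977012 ,  0.54451699]), 'moment': array([-0.00676372,  0.01285846,  0.01753053]), 'finger_gap': 93.8065027750393}
scene [[441.1, 0.0, 258.0], [0.0, 441.1, 199.4], [0.0, 0.0, 1.0]] [[-0.512, 0.579, -0.635, 1190.781], [0.859, 0.355, -0.368, 398.714], [0.012, -0.734, -0.679, 807.813], [0.0, 0.0, 0.0, 1.0]]
side [[411.3, 0.0, 254.5], [0.0, 411.3, 195.7], [0.0, 0.0, 1.0]] [[0.801, -0.343, 0.491, -30.763], [-0.599, -0.453, 0.66, -702.077], [-0.004, -0.822, -0.569, 632.949], [0.0, 0.0, 0.0, 1.0]]
```

View pics/scene.png

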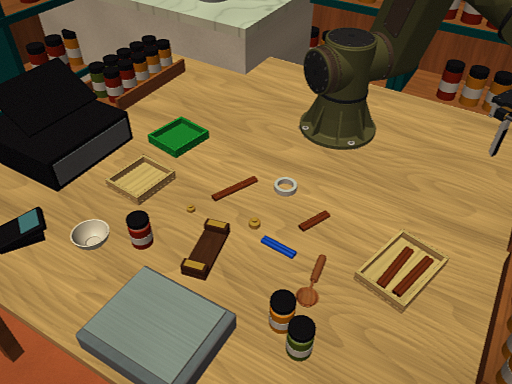

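View pics/side.png

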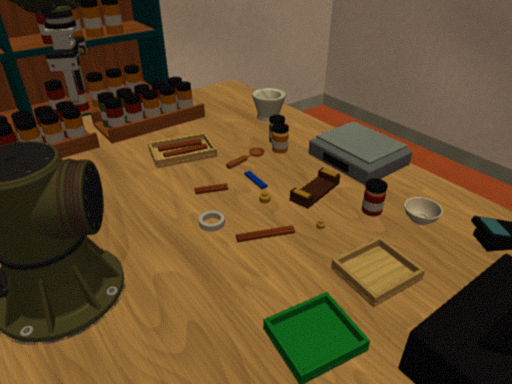

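The short stick appears to be at scene (314,221) / side (211,188). The long one is at (235,188) / (265,234), and the blue look-alike is at (278,247). The empty plywood tray is at (142,179), the green decoy at (178,136), and the gauge at (206,248). I'll measure these from depth and masks, and enlarge a crop to confirm.

```bash
cat > m.py <<'E'
from h import *
def cloud(d,c):
    K=np.array(c['K']);T=np.array(c['world_from_camera'])
    v,u=np.mgrid[:384,:512]
    P=np.stack([(u-K[0,2])/K[0,0]*d,(v-K[1,2])/K[1,1]*d,d],-1)
    return P@T[:3,:3].T+T[:3,3]
def rect(X):
    (cx,cy),(w,h),a=cv2.minAreaRect(X.astype(np.float32))
    if w<h: w,h,a=h,w,a+90
    return np.round([cx,cy,w,h,(a+90)%180-90],1)
boxes={'scene':dict(short=(290,205,340,240),long=(205,170,265,206),blue=(255,230,300,260),gauge=(176,213,236,282),tray=(100,150,182,208)),
'side':dict(short=(190,178,232,198),long=(230,222,300,245),blue=(240,168,270,190),gauge=(285,165,345,210),tray=(325,235,428,310))}
if __name__=='__main__':
  for n in boxes:
    p,d,c=pickle.load(open(n+'.pkl','rb')); W=cloud(d,c)
    hsv=cv2.cvtColor(p,cv2.COLOR_RGB2HSV)
    for k,(a,b,e,f) in boxes[n].items():
        Z=W[b:f,a:e]; H=hsv[b:f,a:e]; ok=d[b:f,a:e]>0
        for lo,hi in [(4,18),(8,18)] if k in('short','long','blue') else ([(5,40),(26,38)] if k=='gauge' else [(5,35),(22,34),(4,14)]):
            m=ok&(Z[...,2]>lo)&(Z[...,2]<hi)
            m=m.astype(np.uint8); nn,l,s,_=cv2.connectedComponentsWithStats(m)
            if k in('short','long','blue') : m=l==1+np.argmax(s[1:,4])
            X=Z[m>0]
            print(n,k,lo,hi,len(X),'z',np.round(np.percentile(X[:,2],[5,50,95]),1),rect(X[:,:2]), 'mean',X[:,:2].mean(0).round(1))
  p,_,_=pickle.load(open('scene.pkl','rb'));save('crop1',cv2.resize(p[140:300,100:350],None,fx=3,fy=3,interpolation=2))
E
python3 m.py
```

```text
scene short 4 18 254 z [ 6.7 11.2 14.2] [435.1 127.7  94.2  25.2 -23.3] mean [437.8 128.6]
scene short 8 18 226 z [ 8.3 11.5 14.3] [436.1 127.   91.7  24.  -22.9] mean [437.4 128.1]
scene long 4 18 331 z [ 5.8 11.2 14.4] [ 433.3 -110.7  146.5   30.4  -18.6] mean [ 439.7 -111.4]
scene long 8 18 282 z [ 8.6 11.7 14.6] [ 436.1 -111.4  140.9   23.4  -22.9] mean [ 439. -112.]
scene blue 4 18 312 z [ 5.8 11.3 14.2] [558.6  92.2  91.2  27.4  87.8] mean [562.4  93.1]
scene blue 8 18 270 z [ 8.6 11.7 14.2] [560.8  91.6  90.7  23.4  84.7] mean [561.6  92.1]
scene gauge 5 40 1562 z [ 9.  13.3 33.3] [657.9 -48.7 161.8  61.8  13.1] mean [662.  -45.5]
scene gauge 26 38 465 z [27.7 31.8 34.4] [657.7 -48.9 161.4  60.9  13. ] mean [668.1 -45.2]
scene tray 5 35 2081 z [ 6.1 11.3 28.9] [ 535.5 -386.3  240.3  233.3   29.7] mean [ 539.6 -359.5]
scene tray 22 34 589 z [22.7 27.1 30.3] [ 545.4 -374.5  226.   214.4  -57.1] mean [ 546. -357.]
scene tray 4 14 1220 z [ 5.   8.1 12.3] [ 536.  -379.   245.3  237.1   33. ] mean [ 537.4 -361.6]
side short 4 18 208 z [ 5.1 11.8 14.7] [433.3 121.8  89.7  23.9 -20.5]
[... 253 characters left out ...]
117.4  139.6   23.   -22.3] mean [ 433.1 -118. ]
side blue 4 18 170 z [ 5.9 11.6 14.2] [558.1  86.4  92.5  23.2  86.6] mean [556.8  83.6]
side blue 8 18 144 z [ 8.9 12.  14.4] [558.1  86.4  92.5  23.2  86.6] mean [557.8  85.4]
side gauge 5 40 1042 z [ 7.8 13.9 33.4] [689.6 -43.7 227.9  66.3  14.8] mean [662.4 -54.4]
side gauge 26 38 297 z [27.1 31.9 34.3] [682.6 -46.4 211.8  61.3  12.9] mean [653.2 -55.2]
side tray 5 35 3801 z [ 6.6 10.1 28.8] [ 503.9 -350.4  228.7  128.7   -5.5] mean [ 538.3 -356.7]
side tray 22 34 1107 z [22.9 27.5 29.6] [ 507.5 -350.6  221.   128.5   -5.2] mean [ 527.  -360.1]
side tray 4 14 2241 z [ 6.   8.3 12.4] [ 503.  -351.1  226.5  126.9   -6.2] mean [ 544.9 -354.4]
```

View pics/crop1.png

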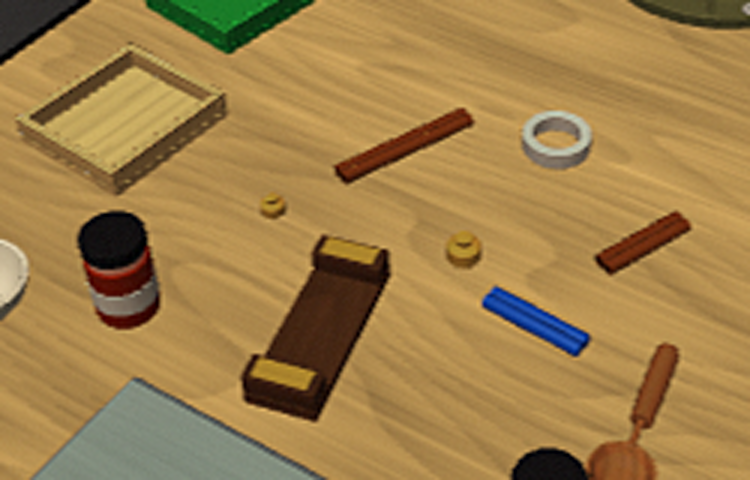

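The crop confirms it. The short red-brown stick is at crop (643,242), measured at 90 mm. The 140 mm stick is at (405,146), the blue one at (535,320) is to be ignored, and the tray at (122,115) is empty plywood. Next I'll measure the tray properly and write a move planner.

```bash
cat > plan.py <<'E'
from h import *
from scipy.spatial.transform import Rotation as Ro
import sys
def plan(xyz,jaw=None,pr=True):
    s=manip.read_state(); R=Ro.from_euler('xyz',s['eef_rot']).as_matrix(); p=np.array(s['eef_pos'])
    a=np.degrees(np.arctan2(R[1,2],R[0,2]))
    print('t',round(s['clock'],2),'pos',p.round(1),'jaw',round(a,1),'toolx',R[:,0].round(3),'gap',round(s['finger_gap'],1),'F',s['wrist_force'].round(1),'j',s['joints'].round(2))
    if jaw is None: jaw=a
    jaw=a+((jaw-a+90)%180-90)
    z=np.array([np.cos(np.radians(jaw)),np.sin(np.radians(jaw)),0]);x=np.array([0,0,-1.]);y=np.cross(z,x)
    Rt=np.stack([x,y,z],1)
    rv=np.degrees(Ro.from_matrix(R.T@Rt).as_rotvec())
    d=np.array(xyz)-p
    print('turn',rv.round(2),'dp in current tool cm',(R.T@d/10).round(2),'dp in final tool cm',(Rt.T@d/10).round(2))
if __name__=='__main__':
    a=[float(v) for v in sys.argv[1:]]
    plan(a[:3],a[3] if len(a)>3 else None)
E
python3 - <<'E'
from m import *
for n in boxes:
    p,d,c=pickle.load(open(n+'.pkl','rb')); W=cloud(d,c)
    for k in ['tray','gauge']:
        a,b,e,f=boxes[n][k]; Z=W[b:f,a:e]
        m=((Z[...,2]>(5 if k=='tray' else 7))&(Z[...,2]<40)).astype(np.uint8); nn,l,s,_=cv2.connectedComponentsWithStats(m)
        m=l==1+np.argmax(s[1:,4]); print(n,k,rect(Z[m][:,:2]))
E
python3 plan.py 434 124 180 68
```

```text
scene tray [ 545.  -356.2  144.   142.5   -5.5]
scene gauge [657.9 -48.7 161.8  61.8  13.1]
side tray [ 545.8 -354.4  144.5  128.7   -5.5]
side gauge [657.6 -52.  161.2  62.4  12.9]
t 0.1 pos [240.  494.6 205. ] jaw 64.1 toolx [-0.001 -0.001 -1.   ] gap 93.9 F [ 0.1  0.5 -0.7] j [ 1.05  0.3   1.52  0.    1.32 -0.07]
turn [-3.89 -0.06 -0.01] dp in current tool cm [  2.52 -33.63 -24.87] dp in final tool cm [  2.5  -31.87 -27.1 ]
```

Emit:
jog_arm(
  turn=[
    [-3.9,0,0],
    [0,0,0],
    [0,0,0],
    [0,0,0],
    [0,0,0],
    [0,0,0],
    [0,0,0],
    [0,0,0],
  ],
  dp=[
    [0,0,0],
    [0,-4.6,-3.9],
    [0,-4.6,-3.9],
    [0,-4.6,-3.9],
    [0,-4.6,-3.9],
    [0,-4.6,-3.9],
    [0,-4.6,-3.9],
    [0,-4.6,-3.9],
  ],
  gripper=[0,0,0,0,0,0,0,0],
)

```text
clock: 1.1
eef_pos: [440.5, 112.2, 203.5]
eef_rot: [2.9, 1.567, -2.188]
wrist_force: [0.8, 1.4, -0.4]
finger_gap: 93.9
```

```bash
python3 plan.py 434 124 200 68; python3 - <<'E'
from h import *
c=calibration('wrist');p,d=camera('wrist');pickle.dump((p,d,c),open('wrist1.pkl','wb'));save('wrist1',p)
print(np.array(c['world_from_camera']).round(2))
E
```

```text
t 1.1 pos [440.5 112.2 203.5] jaw 68.5 toolx [-0.002 -0.003 -1.   ] gap 93.9 F [ 0.8  1.4 -0.4] j [ 0.17  0.09  1.78 -0.    1.28 -1.02]
turn [ 0.53 -0.22 -0.05] dp in current tool cm [0.35 1.04 0.86] dp in final tool cm [0.35 1.04 0.85]
[[ 3.7000e-01  9.1000e-01  2.2000e-01  3.7824e+02]
 [ 9.3000e-01 -3.5000e-01 -9.0000e-02  1.3769e+02]
 [-0.0000e+00  2.3000e-01 -9.7000e-01  3.8364e+02]
 [ 0.0000e+00  0.0000e+00  0.0000e+00  1.0000e+00]]
```

View pics/wrist1.png

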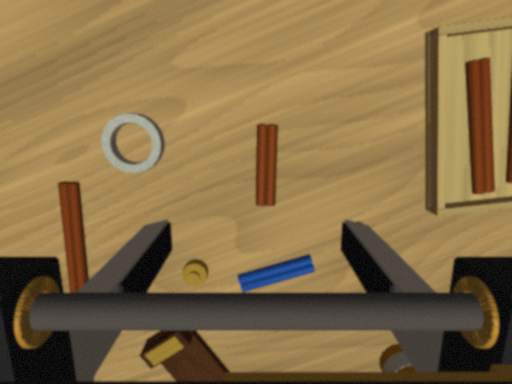

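The wrist view shows the short stick at about (266,165), the blue one at (277,273) and the long one at (73,240).

```bash
cat > w.py <<'E'
from m import *
def sticks(f):
    p,d,c=pickle.load(open(f,'rb')); hsv=cv2.cvtColor(p,cv2.COLOR_RGB2HSV)
    m=(((hsv[...,0]<9)|(hsv[...,0]>172))&(hsv[...,1]>130)&(hsv[...,2]>50)).astype(np.uint8)
    m=cv2.morphologyEx(m,cv2.MORPH_OPEN,np.ones((3,3)))
    n,l,s,ce=cv2.connectedComponentsWithStats(m)
    W=cloud(d,c)
    for i in range(1,n):
        if s[i,4]>300:
            v,u=np.nonzero(l==i); X=np.array([ray(c,q,13)[:2] for q in zip(u,v)])
            Y=W[l==i]; print(ce[i].round(),s[i,4],'plane13',rect(X),'cloud',rect(Y[:,:2]),'z',np.median(Y[:,2]).round(1))
if __name__=='__main__':
    import sys; sticks(sys.argv[1])
E
python3 w.py wrist1.pkl; python3 plan.py 434 124 200 68
```

```text
t 1.15 pos [442.8 107.  203.3] jaw 68.3 toolx [-0.002 -0.005 -1.   ] gap 94.4 F [ 1.3 -2.4 -0.5] j [ 0.16  0.09  1.78 -0.    1.28 -1.03]
turn [ 0.31 -0.3   0.  ] dp in current tool cm [0.33 1.45 1.26] dp in final tool cm [0.33 1.46 1.25]
```

```bash
sed -i 's/s\[i,4\]>300/s[i,4]>250/; s/>130)/>110)/; s/<9)/<12)/' w.py; python3 - <<'E'
from h import *
p,_,_=pickle.load(open('wrist1.pkl','rb'));print(cv2.cvtColor(p,cv2.COLOR_RGB2HSV)[165,255:280].tolist())
c=calibration('wrist');p,d=camera('wrist');pickle.dump((p,d,c),open('wrist2.pkl','wb'));save('wrist2',p)
E
python3 w.py wrist2.pkl;python3 plan.py 434 124 200 68
```

```text
[[18, 132, 141], [16, 150, 109], [11, 173, 100], [11, 211, 98], [12, 218, 109], [11, 192, 121], [11, 189, 127], [12, 195, 132], [10, 188, 125], [10, 193, 115], [10, 204, 104], [9, 200, 98], [11, 208, 104], [11, 200, 112], [12, 216, 117], [11, 195, 124], [11, 193, 128], [11, 204, 121], [11, 210, 113], [11, 199, 105], [12, 179, 101], [16, 143, 123], [18, 131, 148], [19, 121, 164], [19, 121, 169]]
[482.  85.] 389 plane13 [439.9 356.4  48.8  20.1   3.3] cloud [438.9 352.8  47.7  17.3   1.4] z 21.0
[488. 131.] 401 plane13 [489.4 351.2  43.7  18.1 -10.4] cloud [487.3 346.9  43.2  17.7 -11.4] z 21.1
[269. 160.] 866 plane13 [436.5 124.7  85.4  18.2 -22.7] cloud [430.7 126.8  98.5  21.8 -19.5] z 13.3
[488. 166.] 375 plane13 [526.4 344.2  50.5  18.7  -5.8] cloud [523.4 340.3  47.9  17.2  -7.7] z 21.0
[ 79. 258.] 342 plane13 [ 460.4 -121.6   43.    17.5  -28.8] cloud [ 459.9 -121.5   43.3   17.   -29.4] z 13.3
t 1.2 pos [441.5 109.8 203.2] jaw 68.2 toolx [-0.003 -0.004 -1.   ] gap 93.8 F [-0.3  0.3  0.4] j [ 0.17  0.09  1.78 -0.    1.28 -1.02]
turn [ 0.21 -0.27 -0.06] dp in current tool cm [0.31 1.22 1.04] dp in final tool cm [0.32 1.23 1.03]
```

```bash
python3 plan.py 436 124.5 60 67.5
```

```text
t 1.2 pos [441.5 109.8 203.2] jaw 68.2 toolx [-0.003 -0.004 -1.   ] gap 93.8 F [-0.3  0.3  0.4] j [ 0.17  0.09  1.78 -0.    1.28 -1.02]
turn [ 0.71 -0.27 -0.06] dp in current tool cm [14.31  1.04  1.22] dp in final tool cm [14.32  1.07  1.14]
```

Emit:
jog_arm(
  turn=[
    [0.7,-0.3,0],
    [0,0,0],
    [0,0,0],
    [0,0,0],
    [0,0,0],
    [0,0,0],
  ],
  dp=[
    [0,1.1,1.1],
    [3.5,0,0],
    [4,0,0],
    [4,0,0],
    [2,0,0],
    [0,0,0],
  ],
  gripper=[0,0,0,0,0.2,0.3],
)

```text
clock: 1.95
eef_pos: [433.7, 126.2, 63.8]
eef_rot: [1.358, 1.568, 2.534]
wrist_force: [0.6, -0.2, 0.2]
finger_gap: 77.2
```

```bash
python3 plan.py 436 124.5 4 67.5
```

```text
t 1.95 pos [433.7 126.2  63.8] jaw 67.4 toolx [-0.002  0.001 -1.   ] gap 77.2 F [ 0.6 -0.2  0.2] j [ 0.2   0.27  1.93  0.    0.95 -0.98]
turn [-0.08  0.03 -0.13] dp in current tool cm [ 5.98 -0.29 -0.07] dp in final tool cm [ 5.98 -0.28 -0.07]
```

Emit:
jog_arm(
  turn=[
    [0,0,0],
    [0,0,0],
    [0,0,0],
    [0,0,0],
    [0,0,0],
  ],
  dp=[
    [2.0,-0.3,-0.1],
    [2.0,0,0],
    [1.3,0,0],
    [0,0,0],
    [0,0,0],
  ],
  gripper=[0.3,0.3,0.3,0.3,0.3],
)

```text
clock: 2.58
eef_pos: [438.1, 125.9, 13.6]
eef_rot: [-0.534, 1.567, 0.644]
wrist_force: [0.6, -0.4, 0.2]
finger_gap: 65.5
```

```bash
python3 plan.py 436 124.5 4 67.5; python3 - <<'E'
from h import *
p,d=camera('wrist');save('wrist3',p)
E
```

```text
t 2.58 pos [438.1 125.9  13.6] jaw 67.5 toolx [ 0.003  0.003 -1.   ] gap 65.5 F [ 0.6 -0.4  0.2] j [ 0.2   0.37  1.95  0.    0.82 -0.98]
turn [-0.    0.21  0.12] dp in current tool cm [ 0.96  0.14 -0.21] dp in final tool cm [ 0.96  0.14 -0.21]
```

View pics/wrist3.png

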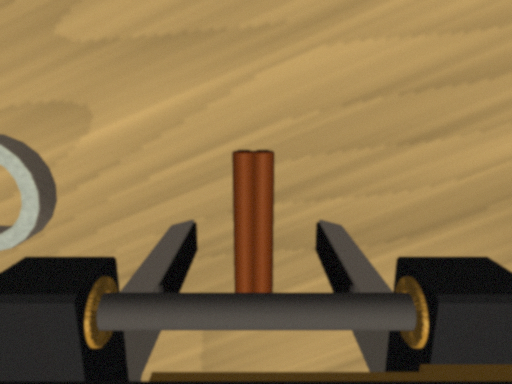

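The stick at column 254 is aligned and centred between the fingers (columns 190 to 325). I'll lower a little more and grip.

Emit:
jog_arm(
  turn=[
    [0,0.2,0.1],
    [0,0,0],
    [0,0,0],
    [0,0,0],
    [0,0,0],
    [0,0,0],
    [0,0,0],
    [0,0,0],
  ],
  dp=[
    [0.5,0.1,-0.1],
    [0.4,0,0],
    [0,0,0],
    [0,0,0],
    [0,0,0],
    [0,0,0],
    [0,0,0],
    [0,0,0],
  ],
  gripper=[0.3,0.3,0.5,0.8,0.9,0.9,0.9,0.9],
  grip_force=12,
)

```text
clock: 3.62
eef_pos: [437.2, 125.4, 5.0]
eef_rot: [-1.12, 1.569, 0.058]
wrist_force: [-0.8, -0.0, -0.3]
finger_gap: 23.3
```

```bash
python3 plan.py 436 124.5 80 67.5
```

```text
t 3.62 pos [437.2 125.4   5. ] jaw 67.5 toolx [ 0.002  0.    -1.   ] gap 23.3 F [-0.8 -0.  -0.3] j [ 0.2   0.38  1.95 -0.    0.8  -0.98]
turn [-0.01  0.05  0.09] dp in current tool cm [-7.5   0.06 -0.12] dp in final tool cm [-7.5   0.08 -0.13]
```

Gripped at 23.3 mm. Lifting.

Emit:
jog_arm(
  turn=[
    [0,0,0],
    [0,0,0],
    [0,0,0],
    [0,0,0],
    [0,0,0],
    [0,0,0],
  ],
  dp=[
    [-1,0,0],
    [-3,0,0],
    [-4,0,0],
    [-4,0,0],
    [-2,0,0],
    [0,0,0],
  ],
  gripper=[0.9,0.9,0.9,0.9,0.9,0.9],
)

```text
clock: 4.38
eef_pos: [436.6, 125.3, 152.4]
eef_rot: [-1.055, 1.568, 0.123]
wrist_force: [0.7, -0.4, -0.1]
finger_gap: 23.0
```

```bash
python3 plan.py 600 -20 150 103; python3 - <<'E'
from h import *
p,d=camera('wrist');save('wrist4',p)
E
```

```text
t 4.38 pos [436.6 125.3 152.4] jaw 67.5 toolx [ 0.003  0.    -1.   ] gap 23.0 F [ 0.7 -0.4 -0.1] j [ 0.2   0.14  1.85 -0.    1.15 -0.98]
turn [-35.51   0.04   0.18] dp in current tool cm [  0.29 -20.66  -7.17] dp in final tool cm [  0.24 -12.65 -17.84]
```

View pics/wrist4.png

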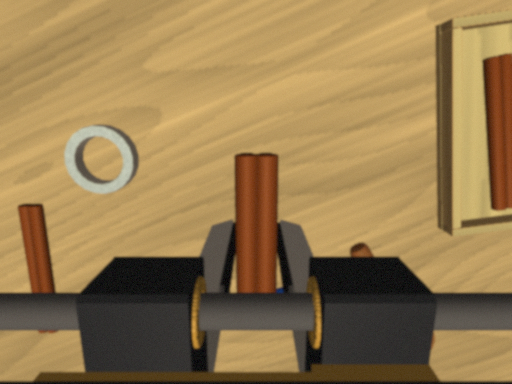

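Stick held firmly. Turning to line up with the gauge (slot 13°, centre about (658,-50)).

Emit:
jog_arm(
  turn=[
    [-9,0,0],
    [-9,0,0],
    [-9,0,0],
    [-8.5,0,0],
    [0,0,0],
    [0,0,0],
    [0,0,0],
    [0,0,0],
  ],
  dp=[
    [0,0,0],
    [0,0,0],
    [0,0,0],
    [0,0,0],
    [0,0,0],
    [0,-4.0,-4.5],
    [0,-4.0,-4.5],
    [0,0,0],
  ],
  gripper=[0.9,0.9,0.9,0.9,0.9,0.9,0.9,0.9],
)

```text
clock: 5.42
eef_pos: [534.7, 55.0, 143.0]
eef_rot: [1.498, 1.561, -2.98]
wrist_force: [-0.7, 1.1, -1.6]
finger_gap: 22.9
```

```bash
python3 plan.py 658 -50.3 100 103
```

```text
t 5.42 pos [534.7  55.  143. ] jaw 103.4 toolx [-0.01  -0.002 -1.   ] gap 22.9 F [-0.7  1.1 -1.6] j [ 0.03  0.34  1.62 -0.    1.19 -1.77]
turn [ 0.42  0.04 -0.57] dp in current tool cm [  4.2   -9.59 -13.1 ] dp in final tool cm [  4.3   -9.64 -13.03]
```

Emit:
jog_arm(
  turn=[
    [0.4,0,-0.5],
    [0,0,0],
    [0,0,0],
    [0,0,0],
    [0,0,0],
    [0,0,0],
  ],
  dp=[
    [0,-2.4,-3.2],
    [0,-2.4,-3.2],
    [0,-2.4,-3.2],
    [1,-1.5,-2.2],
    [2,0,0],
    [0,0,0],
  ],
  gripper=[0.9,0.9,0.9,0.9,0.9,0.9],
)

```text
clock: 6.18
eef_pos: [645.1, -40.3, 107.5]
eef_rot: [1.15, 1.562, 2.93]
wrist_force: [-0.4, -0.3, -0.1]
finger_gap: 23.3
```

```bash
python3 plan.py 658 -50.3 70 103
```

```text
t 6.17 pos [645.1 -40.3 107.5] jaw 102.0 toolx [-0.008  0.002 -1.   ] gap 23.3 F [-0.4 -0.3 -0.1] j [-0.12  0.61  1.32  0.    1.23 -1.9 ]
turn [-0.98  0.2  -0.45] dp in current tool cm [ 3.73 -1.08 -1.26] dp in final tool cm [ 3.75 -1.03 -1.26]
```

Emit:
jog_arm(
  turn=[
    [-1.0,0.2,-0.4],
    [0,0,0],
    [0,0,0],
    [0,0,0],
    [0,0,0],
  ],
  dp=[
    [0,-1.0,-1.2],
    [2,0,0],
    [2,0,0],
    [0,0,0],
    [0,0,0],
  ],
  gripper=[0.9,0.9,0.9,0.9,0.9],
)

```text
clock: 6.8
eef_pos: [657.9, -49.4, 65.7]
eef_rot: [-2.303, 1.57, -0.505]
wrist_force: [-0.7, -0.3, 0.1]
finger_gap: 23.1
```

```bash
python3 plan.py 658 -50.3 50 103;  python3 - <<'E'
from h import *
a=[]
for n,b in [('scene',(160,180,260,290)),('side',(270,120,360,215)),('wrist',(0,0,512,384))]:
    p,d=camera(n); a.append(cv2.resize(p[b[1]:b[3],b[0]:b[2]],(390,390)))
save('g1',np.hstack(a[:2])); save('g1w',p)
E
```

```text
t 6.8 pos [657.9 -49.4  65.7] jaw 103.0 toolx [ 0. -0. -1.] gap 23.1 F [-0.7 -0.3  0.1] j [-0.13  0.67  1.31 -0.    1.16 -1.93]
turn [ 0.01 -0.01  0.02] dp in current tool cm [ 1.57  0.01 -0.09] dp in final tool cm [ 1.57  0.01 -0.09]
```

View pics/g1.png

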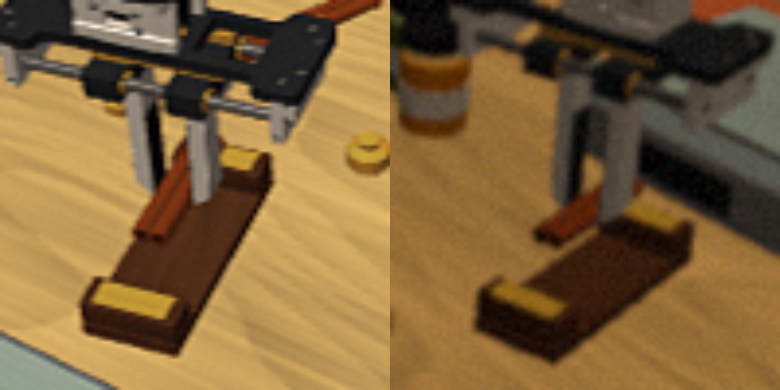

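View pics/g1w.png

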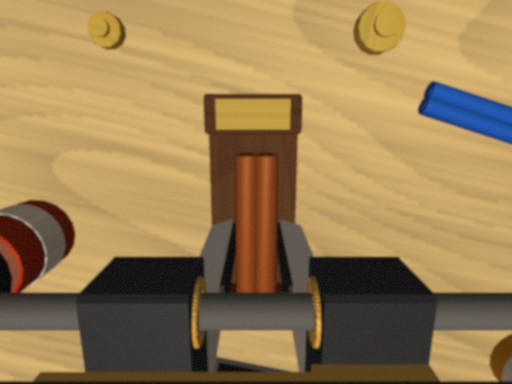

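In all three views the stick is centred in width and parallel over the slot; in the wrist view the stick is at column 256 and the brass cap at 253. Lowering.

Emit:
jog_arm(
  turn=[
    [0,0,0],
    [0,0,0],
    [0,0,0],
    [0,0,0],
    [0,0,0],
  ],
  dp=[
    [1.5,0,-0.1],
    [1.5,0,0],
    [1.0,0,0],
    [0.4,0,0],
    [0,0,0],
  ],
  gripper=[0.9,0.9,0.9,0.9,0.9],
)

```text
clock: 7.58
eef_pos: [658.1, -50.5, 18.6]
eef_rot: [-2.287, 1.57, -0.489]
wrist_force: [0.1, 0.3, -0.6]
finger_gap: 22.7
```

```bash
python3 plan.py 658 -50.3 17 103;  python3 - <<'E'
from h import *
a=[]
for n,b in [('scene',(160,200,240,290)),('side',(270,150,360,215))]:
    p,d=camera(n); a.append(cv2.resize(p[b[1]:b[3],b[0]:b[2]],(390,390)))
save('g2',np.hstack(a[:2]))
E
```

```text
t 7.58 pos [658.1 -50.5  18.6] jaw 103.0 toolx [ 0. -0. -1.] gap 22.7 F [ 0.1  0.3 -0.6] j [-0.13  0.73  1.33 -0.    1.08 -1.93]
turn [ 0.01 -0.02  0.02] dp in current tool cm [0.16 0.01 0.03] dp in final tool cm [0.16 0.01 0.03]
```

View pics/g2.png

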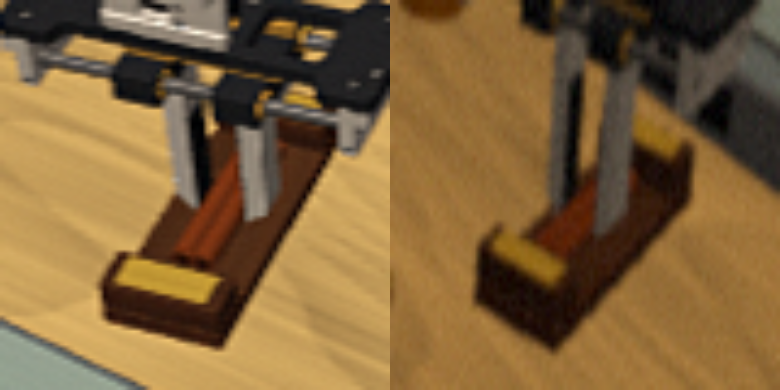

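The stick is between the cheeks, about 1.6 mm above the floor. I'll press down gently to contact and pause.

Emit:
jog_arm(
  turn=[
    [0,0,0],
    [0,0,0],
    [0,0,0],
    [0,0,0],
  ],
  dp=[
    [0.15,0,0],
    [0.05,0,0],
    [0,0,0],
    [0,0,0],
  ],
  gripper=[0.9,0.9,0.9,0.9],
)

```text
clock: 8.18
eef_pos: [658.9, -50.6, 18.2]
eef_rot: [-1.984, 1.568, -0.186]
wrist_force: [-0.5, -0.1, 0.4]
finger_gap: 22.7
```

```bash
python3 plan.py 658 -50.3 16.5 103
```

```text
t 8.18 pos [658.9 -50.6  18.2] jaw 103.0 toolx [ 0.003 -0.001 -1.   ] gap 22.7 F [-0.5 -0.1  0.4] j [-0.13  0.73  1.33 -0.    1.08 -1.93]
turn [ 0.02 -0.07  0.15] dp in current tool cm [0.17 0.08 0.05] dp in final tool cm [0.17 0.08 0.05]
```

Emit:
jog_arm(
  turn=[
    [0,0,0],
    [0,0,0],
    [0,0,0],
    [0,0,0],
  ],
  dp=[
    [0.2,0,0],
    [0.15,0,0],
    [0.1,0,0],
    [0,0,0],
  ],
  gripper=[0.9,0.9,0.9,0.9],
)

```text
clock: 8.68
eef_pos: [659.4, -50.7, 16.6]
eef_rot: [-1.992, 1.566, -0.194]
wrist_force: [0.4, 0.3, -0.5]
finger_gap: 22.6
```

```bash
python3 plan.py 658 -50.3 16.5 103
```

```text
t 8.68 pos [659.4 -50.7  16.6] jaw 103.0 toolx [ 0.004 -0.001 -1.   ] gap 22.6 F [ 0.4  0.3 -0.5] j [-0.13  0.74  1.33 -0.    1.07 -1.93]
turn [ 0.02 -0.1   0.23] dp in current tool cm [0.01 0.13 0.07] dp in final tool cm [0.01 0.13 0.07]
```

Emit:
jog_arm(
  turn=[
    [0,0,0],
    [0,0,0],
    [0,0,0],
  ],
  dp=[
    [0.15,0,0],
    [0.1,0,0],
    [0,0,0],
  ],
  gripper=[0.9,0.9,0.9],
)

```text
clock: 9.05
eef_pos: [659.7, -50.6, 16.0]
eef_rot: [-1.969, 1.565, -0.171]
wrist_force: [-0.3, 0.3, -0.4]
finger_gap: 23.1
```

```bash
python3 plan.py 658 -50.3 16.5 103
```

```text
t 9.05 pos [659.7 -50.6  16. ] jaw 103.0 toolx [ 0.005 -0.001 -1.   ] gap 23.1 F [-0.3  0.3 -0.4] j [-0.13  0.74  1.33 -0.    1.07 -1.93]
turn [ 0.03 -0.12  0.29] dp in current tool cm [-0.05  0.16  0.07] dp in final tool cm [-0.05  0.16  0.07]
```

Emit:
jog_arm(
  turn=[
    [0,0,0.3],
    [0,0,0],
    [0,0,0],
    [0,0,0],
  ],
  dp=[
    [0.15,0.1,0],
    [0.15,0,0],
    [0.15,0,0],
    [0,0,0],
  ],
  gripper=[0.9,0.9,0.9,0.9],
)

```text
clock: 9.55
eef_pos: [660.3, -50.6, 15.4]
eef_rot: [-2.3, 1.566, -0.502]
wrist_force: [-1.1, 0.4, -1.2]
finger_gap: 22.8
```

```bash
python3 plan.py 658 -50.3 16.5 103; python3 - <<'E'
from h import *
a=[]
for n,b in [('scene',(160,200,240,290)),('side',(270,150,360,215))]:
    p,d=camera(n); a.append(cv2.resize(p[b[1]:b[3],b[0]:b[2]],(390,390)))
save('g3',np.hstack(a[:2]))
E
```

```text
t 9.55 pos [660.3 -50.6  15.4] jaw 103.0 toolx [ 0.004 -0.002 -1.   ] gap 22.8 F [-1.1  0.4 -1.2] j [-0.13  0.74  1.33 -0.    1.07 -1.93]
turn [ 0.04 -0.17  0.19] dp in current tool cm [-0.11  0.21  0.08] dp in final tool cm [-0.11  0.21  0.08]
```

View pics/g3.png

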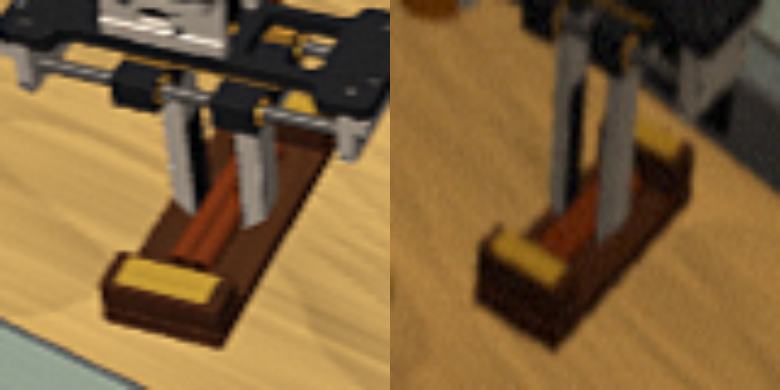

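The stick is down between the cheeks in both views, with the tip height 1.5 mm below what floor contact needs and further downward jogs no longer advancing. It has paused there for about 1 s. Lifting.

Emit:
jog_arm(
  turn=[
    [0,0,0],
    [0,0,0],
    [0,0,0],
    [0,0,0],
    [0,0,0],
    [0,0,0],
    [0,0,0],
  ],
  dp=[
    [0,0,0],
    [-1,0,0],
    [-3,0,0],
    [-5,0,0],
    [-4,0,0],
    [-2,0,0],
    [0,0,0],
  ],
  gripper=[0.9,0.9,0.9,0.9,0.9,0.9,0.9],
)

```text
clock: 10.52
eef_pos: [659.4, -50.3, 170.7]
eef_rot: [-2.374, 1.567, -0.575]
wrist_force: [-0.2, 0.5, -1.0]
finger_gap: 22.9
```

```bash
python3 plan.py 545 -355 160 84.5
```

```text
t 10.53 pos [659.4 -50.3 170.7] jaw 103.0 toolx [ 0.003 -0.002 -1.   ] gap 22.9 F [-0.2  0.5 -1. ] j [-0.13  0.58  1.21 -0.    1.35 -1.93]
turn [18.53 -0.13  0.18] dp in current tool cm [  1.1   18.02 -27.11] dp in final tool cm [  1.07   8.46 -31.43]
```

Emit:
jog_arm(
  turn=[
    [9.3,0,0],
    [9.2,0,0],
    [0,0,0],
    [0,0,0],
    [0,0,0],
    [0,0,0],
    [0,0,0],
    [0,0,0],
  ],
  dp=[
    [0,0,0],
    [0,0,0],
    [0,0,0],
    [0,1.2,-4.5],
    [0,1.2,-4.5],
    [0,1.2,-4.5],
    [0,1.2,-4.5],
    [0,0,0],
  ],
  gripper=[0.9,0.9,0.9,0.9,0.9,0.9,0.9,0.9],
)

```text
clock: 11.52
eef_pos: [590.2, -228.8, 162.9]
eef_rot: [1.614, 1.565, 3.105]
wrist_force: [0.8, 0.7, 0.2]
finger_gap: 22.7
```

```bash
python3 plan.py 545 -355 160 84.5
```

```text
t 11.53 pos [ 590.2 -228.8  162.9] jaw 85.4 toolx [-0.006  0.    -1.   ] gap 22.7 F [0.8 0.7 0.2] j [-0.43  0.52  1.31 -0.    1.32 -1.92]
turn [ 0.94 -0.02 -0.36] dp in current tool cm [  0.31   3.5  -12.94] dp in final tool cm [  0.29   3.29 -13.  ]
```

Emit:
jog_arm(
  turn=[
    [0.9,0,-0.3],
    [0,0,0],
    [0,0,0],
    [0,0,0],
    [0,0,0],
    [0,0,0],
  ],
  dp=[
    [0,0.8,-2.8],
    [0,0.9,-3.6],
    [0,0.8,-3.4],
    [0,0.7,-2.8],
    [0,0,0],
    [0,0,0],
  ],
  gripper=[0.9,0.9,0.9,0.9,0.9,0.9],
)

```text
clock: 12.28
eef_pos: [548.3, -349.0, 159.2]
eef_rot: [0.973, 1.565, 2.469]
wrist_force: [0.3, 0.3, -0.7]
finger_gap: 22.8
```

```bash
python3 plan.py 545 -355 70 84.5; python3 - <<'E'
from h import *
c=calibration('wrist');p,d=camera('wrist');pickle.dump((p,d,c),open('wrist5.pkl','wb'));save('wrist5',p)
E
```

```text
t 12.28 pos [ 548.3 -349.   159.2] jaw 85.7 toolx [-0.004  0.003 -1.   ] gap 22.8 F [ 0.3  0.3 -0.7] j [-0.62  0.56  1.26  0.    1.33 -2.12]
turn [ 1.25  0.18 -0.27] dp in current tool cm [ 8.92  0.24 -0.65] dp in final tool cm [ 8.92  0.27 -0.63]
```

View pics/wrist5.png

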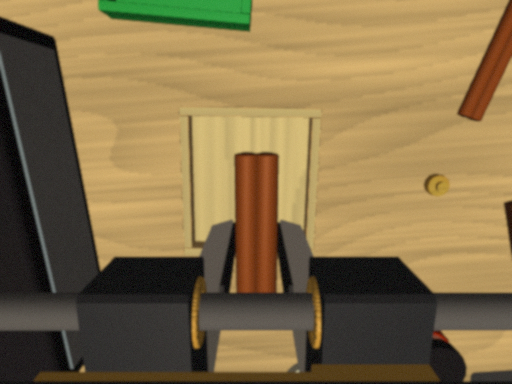

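```bash
python3 - <<'E'
from m import *
p,d,c=pickle.load(open('wrist5.pkl','rb'));W=cloud(d,c)
for uv in [(181,109),(321,109),(184,249),(317,249)]: print(uv,ray(c,uv,28).round(1))
Z=W[95:260,165:335];m=((Z[...,2]>18)&(Z[...,2]<34)).astype(np.uint8);n,l,s,_=cv2.connectedComponentsWithStats(m)
m=l==1+np.argmax(s[1:,4]);print(rect(Z[m][:,:2]))
E
```

```text
(181, 109) [ 474.7 -409.4   28. ]
(321, 109) [ 483.8 -286.1   28. ]
(184, 249) [ 606.2 -422.9   28. ]
(317, 249) [ 615.9 -293.9   28. ]
[ 548.  -354.4  140.7  126.3   -5.1]
```

The wrist depth confirms the tray at (548,-354), 141 x 126 outside, at -5°, which agrees with the earlier views. Lowering into it.

Emit:
jog_arm(
  turn=[
    [1.0,0.2,-0.3],
    [0,0,0],
    [0,0,0],
    [0,0,0],
    [0,0,0],
    [0,0,0],
  ],
  dp=[
    [1.5,0.2,-0.6],
    [3.0,0,0],
    [3.0,0,0],
    [2.0,0,0],
    [0,0,0],
    [0,0,0],
  ],
  gripper=[0.9,0.9,0.9,0.9,0.9,0.9],
)

```text
clock: 13.08
eef_pos: [546.3, -351.6, 57.9]
eef_rot: [-2.109, 1.57, -0.627]
wrist_force: [0.1, 0.3, 0.0]
finger_gap: 22.6
```

```bash
python3 plan.py 546 -354.5 13 84.7
```

```text
t 13.07 pos [ 546.3 -351.6   57.9] jaw 84.9 toolx [ 0. -0. -1.] gap 22.6 F [0.1 0.3 0. ] j [-0.63  0.66  1.35  0.    1.13 -2.11]
turn [ 0.18 -0.01  0.02] dp in current tool cm [ 4.49  0.01 -0.29] dp in final tool cm [ 4.49  0.01 -0.29]
```

Emit:
jog_arm(
  turn=[
    [0,0,0],
    [0,0,0],
    [0,0,0],
    [0,0,0],
    [0,0,0],
  ],
  dp=[
    [1.2,0,-0.3],
    [1.4,0,0],
    [1.0,0,0],
    [0.3,0,0],
    [0,0,0],
  ],
  gripper=[0.9,0.9,0.9,0.9,0.9],
)

```text
clock: 13.7
eef_pos: [546.4, -355.1, 17.2]
eef_rot: [-2.092, 1.569, -0.611]
wrist_force: [0.6, -0.4, -0.2]
finger_gap: 23.1
```

```bash
python3 plan.py 546 -354.5 12 84.7
```

```text
t 13.7 pos [ 546.4 -355.1   17.2] jaw 84.9 toolx [ 0.002 -0.001 -1.   ] gap 23.1 F [ 0.6 -0.4 -0.2] j [-0.63  0.72  1.36  0.    1.06 -2.11]
turn [ 0.18 -0.06  0.1 ] dp in current tool cm [0.52 0.05 0.05] dp in final tool cm [0.52 0.05 0.05]
```

Emit:
jog_arm(
  turn=[
    [0,0,0],
    [0,0,0],
    [0,0,0],
    [0,0,0],
  ],
  dp=[
    [0.4,0,0],
    [0.3,0,0],
    [0.2,0,0],
    [0,0,0],
  ],
  gripper=[0.9,0.9,0.9,0.9],
)

```text
clock: 14.2
eef_pos: [547.2, -355.4, 10.5]
eef_rot: [-2.06, 1.566, -0.579]
wrist_force: [-0.1, -0.2, -0.4]
finger_gap: 22.9
```

```bash
python3 plan.py 546 -354.5 12 84.7
```

```text
t 14.2 pos [ 547.2 -355.4   10.5] jaw 84.9 toolx [ 0.004 -0.002 -1.   ] gap 22.9 F [-0.1 -0.2 -0.4] j [-0.63  0.73  1.36  0.    1.05 -2.11]
turn [ 0.19 -0.12  0.22] dp in current tool cm [-0.15  0.13  0.07] dp in final tool cm [-0.15  0.13  0.07]
```

The tip is 2.5 mm above the floor, so the stick is resting. Opening part way.

Emit:
jog_arm(
  turn=[
    [0,0,0],
    [0,0,0],
    [0,0,0],
    [0,0,0],
    [0,0,0],
  ],
  dp=[
    [0,0,0],
    [0,0,0],
    [0,0,0],
    [0,0,0],
    [0,0,0],
  ],
  gripper=[0.72,0.65,0.5,0.43,0.43],
)

```text
clock: 14.82
eef_pos: [547.2, -355.4, 10.2]
eef_rot: [-2.067, 1.566, -0.585]
wrist_force: [0.2, 0.5, 0.4]
finger_gap: 53.0
```

Emit:
jog_arm(
  turn=[
    [0,0,0],
    [0,0,0],
    [0,0,0],
    [0,0,0],
    [0,0,0],
    [0,0,0],
  ],
  dp=[
    [-0.8,0,0],
    [-2,0,0],
    [-4,0,0],
    [-5,0,0],
    [-3,0,0],
    [0,0,0],
  ],
  gripper=[0.43,0.43,0.43,0.43,0.43,0.43],
)

```text
clock: 15.58
eef_pos: [546.9, -355.2, 169.8]
eef_rot: [-2.09, 1.562, -0.609]
wrist_force: [1.2, 0.7, -0.2]
finger_gap: 53.8
```

```bash
python3 plan.py 546 -354.5 160 84.7; python3 - <<'E'
from h import *
for n in ['wrist','side','scene']:
    c=calibration(n);p,d=camera(n);pickle.dump((p,d,c),open(n+'6.pkl','wb'));save(n+'6',p)
E
python3 w.py wrist6.pkl;python3 w.py side6.pkl; python3 w.py scene6.pkl
```

```text
t 15.57 pos [ 546.9 -355.2  169.8] jaw 84.9 toolx [ 0.008 -0.005 -1.   ] gap 53.8 F [ 1.2  0.7 -0.2] j [-0.63  0.55  1.25  0.    1.33 -2.11]
turn [ 0.19 -0.26  0.46] dp in current tool cm [0.97 0.1  0.06] dp in final tool cm [0.98 0.1  0.06]
[491.  68.] 1273 plane13 [ 460.7 -129.    87.    20.8  -23.5] cloud [ 485.5 -222.   240.6   76.5  -75.5] z 12.9
[256. 181.] 914 plane13 [ 550.4 -355.7   78.9   19.3   -4.7] cloud [ 532.8 -354.3  109.2   18.9   -4.7] z 21.4
[332. 116.] 662 plane13 [1039.6  244.9  239.3  116.6  -90. ] cloud [1345.   361.7 3441.8  502.3   46. ] z -749.4
[484. 185.] 1336 plane13 [1038.5 -319.4  201.5  116.4  -89.9] cloud [1289.1 -304.5 2736.5  336.3   23.7] z -749.8
[264. 233.] 329 plane13 [ 432.2 -121.4  134.8   23.3  -23.5] cloud [ 188.3 -377.3  772.8  129.2   46.5] z 11.6
[377. 269.] 273 plane13 [ 548.6 -354.1   87.5   21.    -5.3] cloud [ 542.6 -357.3   85.2   19.5   -4. ] z 20.0
[464.  55.] 2251 plane13 [-731.2  258.8  495.3  350.6    3.3] cloud [  58.5  413.4 2229.9  396.3    9.3] z -73.3
[234. 188.] 282 plane13 [ 438.8 -110.5  139.7   24.2  -23.1] cloud [805.3 103.7 963.8 116.8  30.5] z 11.1
[395. 267.] 432 plane13 [474.9 351.  143.4  20.4 -10.1] cloud [802.1 362.5 779.5  45.2   2. ] z 19.8
[413. 276.] 457 plane13 [478.9 394.3 142.9  20.  -15.6] cloud [803.  385.1 774.6  48.6  -1.6] z 19.6
[ 39. 359.] 3873 plane13 [1063.8 -167.1  304.4  102.2   89.9] cloud [ 979.1 -298.8 1438.3  238.5   82.5] z -749.6
```

View pics/side6.png

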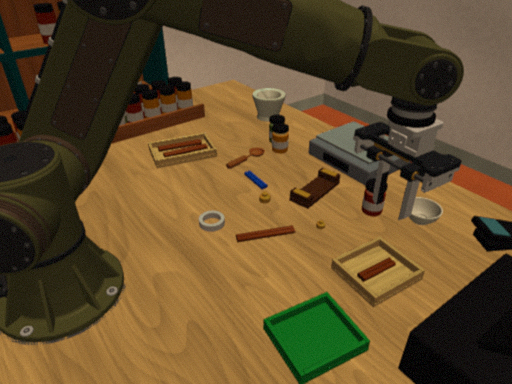

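View pics/wrist6.png

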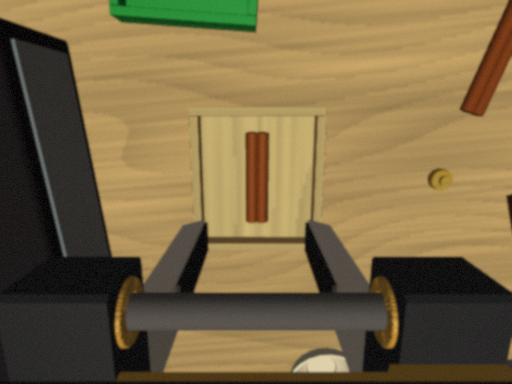

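The stick lies in the middle of the plywood tray, at wrist (257,177) and side (377,269). Its top is at z ≈ 21 mm, so it is flat on the floor, and the long stick hasn't moved. The gripper is clear.

Emit:
jog_arm(
  turn=[
    [0,0,0],
    [0,0,0],
  ],
  dp=[
    [0,0,0],
    [0,0,0],
  ],
  gripper=[0.43,0.43],
)

```text
clock: 15.98
eef_pos: [545.2, -354.0, 162.8]
eef_rot: [0.809, 1.57, 2.291]
wrist_force: [-0.3, 0.7, -0.5]
finger_gap: 53.8
```

```bash
python3 -c "
from h import *
print(order.sign_off())"
```

```text
the job is handed in; nothing more can be done
None
```

I took the 90 mm stick, lowered it into the gauge slot, paused there for about 1 s, then laid it in the shorter plywood tray and let go. I signed the job off at about 16 s; no verdict was reported.

- **Tray:** the wrist and side views put the stick within about 3 mm of the tray's middle. It is aligned to within about 1°, and its top is at about 21 mm, which means it is flat on the floor.
- **Long stick:** both fixed cameras show it where it was, within a few mm of measurement noise.
- **Robot:** the gripper was about 150 mm above the tray and touching nothing.
- **Less certain:** contact with the gauge floor did not show clearly in the wrist force (noise about 1 N). I judged it from the fingertip height, 3.4 mm above the slot floor, and from two camera views.
- **Camera disagreement:** the scene and side cameras differed by up to 6 mm in y, so I averaged them. The wrist camera agreed with the average for the short stick and the tray.

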